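# Start a bench polishing cabinet: extraction, slow, then fast

## Task

Start the small polishing cabinet for the next batch of combs, by touch alone: first switch on its dust extraction by pressing down the raised far half of the rocker switch on its top. Then start its two-speed spindle: press the slow key (the middle one of the three, next to the wide stop key) until it stays down by itself and take the finger off it, and only after that press the fast key (the end one, farthest from the wide key) until it stays down and the slow key has sprung back up. Do not press the wide stop key, and leave the loose combs, one of them on top of the cabinet, lying where they are.

Things in the scene. Friction and masses are not known exactly. Their poses are not given: they have to be found in the camera images.
- cabinet: grey sheet-metal polishing cabinet, fixed to the bench, 150 deep (its x) x 240 wide (its y) x 150 mm high; origin at the centre of its underside, x points to its back, y to its left, z up. A pale buff wheel stands in its front opening. Its flat top carries two black switch plates side by side, either way round: centres 24 mm behind the middle of the cabinet and 58 mm to its left or right
- extractor_switch: black plate 92 (x) x 112 (y) x 4 mm on the cabinet's top with the rocker switch in its middle and a small round clear lamp on its +y side; origin at the centre of the plate's underside (150 mm above the bench), axes as the cabinet's. The frame round the rocker rises 6.5 mm above the origin
- rocker (a joint): snap-action rocker of the dust extraction, grey plastic, 56 mm long along the plate's x, 30 mm wide, pivot across its middle; value = turn in rad: 0 off (far half, towards the cabinet's back, raised), 0.42 on (far half down). It snaps over half way and stays. Pressing at rocker_far takes about 3 N and moves that spot 8 mm down
- rocker_far (a point): the spot to press for ON: on the face of the rocker's far half, 19 mm from its pivot, marked by three fine ribs, 170 mm above the bench when off and 162 mm when on; moves with the rocker; z is the rocker's outward normal
- speed_switch: black plate 92 (x) x 112 (y) x 4 mm on the cabinet's top with three grey push keys in a row along its y; origin at the centre of the plate's underside, axes as the cabinet's. A sprung latch bar inside links the keys: a narrow key pressed to the bottom (3 to 4 N) latches 7 mm down and frees the one that was latched; the wide key frees both and does not stay down
- slow_key (a joint): middle key, 34 (x) x 22 (y) mm with one rib across its top, standing 14 mm above the plate; spring key moving straight down, value = m pressed: 0 up, 0.0072 latched, about 0.009 bottom of travel. The force rises to 3 to 4 N on the way; it latches only if pressed past 0.0075, so press to the bottom stop
- fast_key (a joint): end key on the plate's +y side, 34 (x) x 22 (y) mm with two ribs across its top, 34 mm from the slow key (centre to centre); value and behaviour as for the slow key
- stop_key (a joint): wide key at the plate's -y end, 34 (x) x 34 (y) mm with a raised pad on its top, 40 mm from the slow key (centre to centre); value = m pressed, 0 up; to be left alone
- slow_key_top (a point): centre of the slow key's top face, 18 mm above the plate's underside (168 mm above the bench) when up; moves with the key; z up
- fast_key_top (a point): centre of the fast key's top face, same heights as the slow key
- stop_key_top (a point): centre of the stop key's top face, same heights as the slow key
- dark_comb: loose black comb lying on the bench to one side of the cabinet, 55 x 135 x 8 mm, origin at the centre of its underside; to be left alone
- handled_comb: loose pale comb with a handle lying on the bench to one side of the cabinet, 44 x 150 x 8 mm, origin at the centre of its underside; to be left alone
- narrow_comb: loose yellow comb, 35 x 135 x 8 mm, lying on the front strip of the cabinet's top, in front of the switch plates, its length along the cabinet's y, origin at the centre of its underside; to be left alone

How it is judged:
By the outcome, as a careful person would: the job done as asked, in the order asked, and still so for the second after the job is handed in, with the robot touching nothing.
It also fails if it takes over 40 s, if anything falls off the work surface, if the arm or the gripper's body presses on something with over 40 N, if the wrist force passes 120 N, or if a joint passes its speed limit or range.

## Robot

A 6-joint arm with a two-finger parallel gripper is mounted at the origin on the work surface; the furniture and walls round the work are solid. World frame = base frame: x ahead of the robot, y to its left, z up, the work surface at z = 0. Lengths are in m, angles in rad, forces in N, time in s.
With the tool pointing down it reaches from about 0.25 to 0.725 m from the base axis. Payload 4 kg.
Tool frame: the origin (TCP) lies at the very end of the fingers, on their centre line; the grasp point (between the pads) lies 19 mm behind it; z points along the fingers, y is the line along which they close (so a half turn about z gives the same grasp; the last joint's range is limited). The gripper opens to 85 mm and grips with 20 to 120 N. Pads are 22 mm wide; open, the fingers measure 114 mm over their backs; the gripper's body (76 mm by 85 mm) begins 54 mm behind the grasp point. The pads swing forward as they close: fully open they stand 13 mm farther back than shut.
Start: joints at [1.131, 0.241, 0.005, 1.335, 0, 1.571], TCP at [0.213, 0.452, 0.231] pointing down, gripper open.
Joint ranges: [-2.72, 2.72], [-1.05, 1.87], [-1.09, 1.28], [-1.99, 2.15], [-1.42, 1.44], [-3.14, 3.14]. Speed limits (rad/s): [2.79, 2.79, 3.14, 3.14, 3.14, 3.14].

## Interface

Orientations are given as a unit quaternion [x, y, z, w].
In Python, from workcell import telemetry, vision, workorder gives the robot as it stands.
- The arm moves only by the shell command python3 -m inch 'ROWS'. ROWS is JSON, a list of rows, each a list of 3 entries, a list of its own where there are three numbers: the turn, a rotation vector about the tool's x, y, z scaled (see below), then the shift along the tool's x, y, z scaled (see below), then the closure, from -1 (fully open) to 1 (shut). A call has 1 to 10 rows; each row shifts and turns the commanded pose from where the row before left it, along the tool's axes as they then stand; what a row does not reach is not made up. The controller multiplies each number of a shift by 0.3 m and each number of a turn by 360 degrees. A row lasts 1/12 s, in which the tool goes at most 41.7 mm and 7.16 degrees, less where a joint would pass 70% of its speed; a pose out of reach is approached as far as the arm can. A call with a number of a shift or a turn outside -1 to 1 is refused whole. A call with a gripper value outside its range is refused whole. The fingers move at their own pace and stop on an object; the grip force is fixed at half the most. Time passes only in rows, so rows that do not move let the fingers close. It gives the time, the measured TCP pose, the force, the opening and the grip force at its end, in the units of the state.
- telemetry.get_obs(): the state, without advancing time (a new reading comes with each control period).
- vision.camera(name): name is "scene" or "side" or "wrist"; returns a dict with "img" (480x640x3 uint8, red, green, blue), "fov_y" (degrees; the focal length in pixels is half the picture's height over the tangent of half this angle, whatever the lens; pixels are square), "cx", "cy" (the principal point, pixels), "D" ([k1, k2, p1, p2, k3] as OpenCV has them; the pictures are not rectified), "pose" (4x4, takes a point from camera to world coordinates). Camera axes: x right, y up, looking along -z (the intrinsics and any distortion apply to the point x, -y, -z); pixel columns grow to the right and rows downward; lengths in m; the calibration is good to about 2 mm. A picture is of the moment at which its call begins. There is no depth.
- workorder.job_done(): hands the job in; it is judged then, once.
The state is a dict: "clock": time; "joint_pos": joint angles; "joint_vel": joint speeds; "tau": joint torques, N m; "eef_pos": TCP position; "tool_rot": TCP orientation; "ft_force": force on the tool from outside, world axes, zero at the start; "ft_torque": the same for the moment, N m; "grip_width": finger opening in m; "grasp_force": force on a finger pad.
Only numpy, scipy, OpenCV 4.12 (cv2) and the standard library are available. Lean on these libraries where they do the work, as an engineer would, in place of code of your own. Each camera call takes 0.05 s, during which the arm holds its last target. There are 200 camera calls.

## Working session

There is one attempt and no reset: what is moved stays moved. The work goes in short steps, Python scripts to look and compute and a shell command to move; the robot and the scene stay as the last step left them, time stands still between calls to the robot, and variables do not carry over. Pictures are saved under pics/ and viewed, at most 10 in all, crops included, and the job is handed in when it is done.

```bash
ls; mkdir -p pics; python3 - <<'E'
from workcell import telemetry, vision
import cv2,json
print(telemetry.get_obs())
for n in ("scene","side"):
    c=vision.camera(n); cv2.imwrite(f"pics/{n}0.png",c["img"][:,:,::-1])
    print(n,c["fov_y"],c["cx"],c["cy"],c["D"],c["pose"])
E
```

```text
pics
{'clock': 0.0, 'joint_pos': array([ 1.13100491e+00,  2.41433189e-01,  3.71267308e-03,  1.33518824e+00,
       -1.23083740e-05,  1.57079946e+00]), 'joint_vel': array([-0.00141108,  0.00091862, -0.00215924,  0.00050353,  0.00021356,
        0.00032512]), 'tau': array([-1.49589316e-03, -3.72316575e+01,  2.52408403e+01,  1.68139476e-02,
       -1.25127108e-04,  1.20625025e-06]), 'eef_pos': array([0.21260902, 0.4518454 , 0.23039845]), 'tool_rot': array([ 2.18129244e-01,  9.75919319e-01, -1.03212232e-03, -2.24381847e-04]), 'ft_force': array([0.09182332, 0.0886045 , 0.65291719]), 'ft_torque': array([ 0.03390117, -0.02017122, -0.00373892]), 'grasp_force': 0.0, 'grip_width': 0.08524414037396426}
scene 47.56169106291894 323.6918905909305 242.18438062947888 [-0.03828975  0.          0.          0.          0.        ] [[ 0.72813534  0.43535894 -0.52941621 -0.13743933]
 [-0.68524339  0.48053789 -0.54728862 -0.51097961]
 [ 0.01613756  0.76127914  0.64822346  0.76239816]
 [ 0.          0.          0.          1.        ]]
side 46.6328735968994 316.25344277857346 245.41028904922504 [-0.0743662  0.         0.         0.         0.       ] [[ 0.98016045  0.14342051 -0.13680664  0.25433554]
 [-0.19754456  0.65054383 -0.73332726 -0.70160182]
 [-0.01617546  0.74580378  0.66596927  0.79341539]
 [ 0.          0.          0.          1.        ]]
```

View pics/scene0.png

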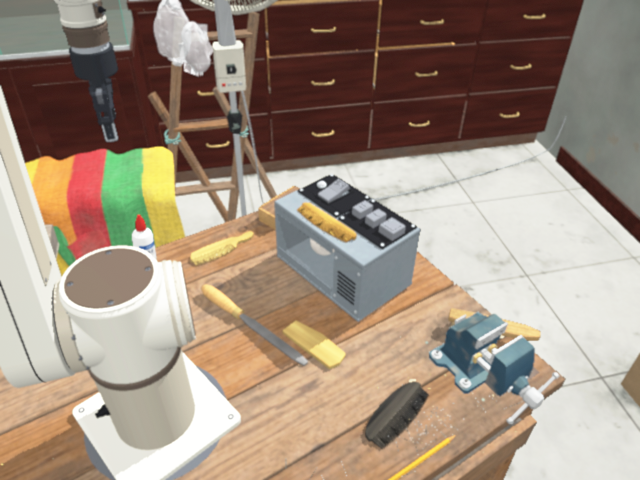

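View pics/side0.png

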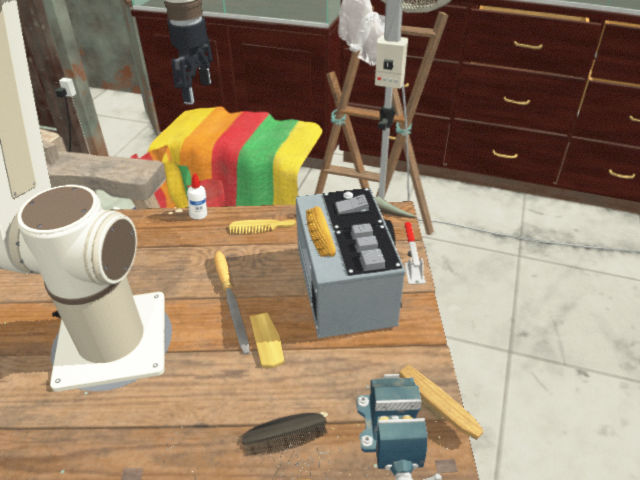

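The cabinet is at about (345,245) in scene and (350,260) in side. The rocker plate is at its left (far) end and the three keys are towards the near end. I'll enlarge both crops.

```bash
python3 - <<'E'
import cv2,numpy as np
a=cv2.imread("pics/scene0.png")[170:320,265:425]; b=cv2.imread("pics/side0.png")[180:335,285:410]
cv2.imwrite("pics/cropA.png",cv2.resize(a,None,fx=4,fy=4,interpolation=cv2.INTER_CUBIC)[:600])
cv2.imwrite("pics/cropB.png",cv2.resize(b,None,fx=4,fy=4,interpolation=cv2.INTER_CUBIC)[:600])
E
```

```text
(no output)
```

View pics/cropA.png

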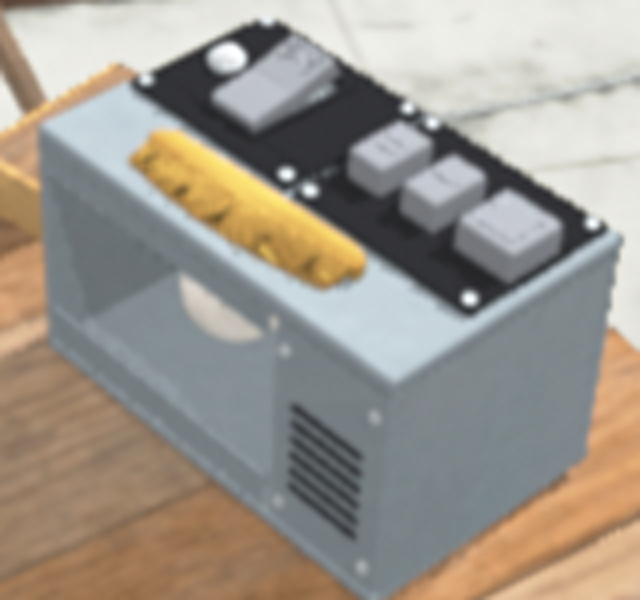

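View pics/cropB.png

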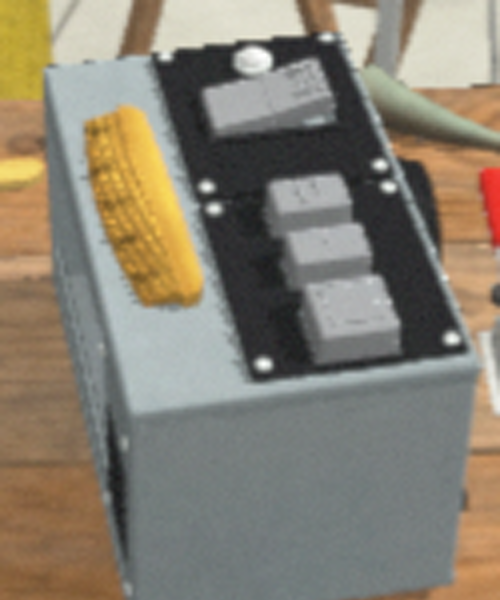

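Crop A and crop B both show the rocker at the +y end with the far half raised and ribs on it. Next come fast (two ribs), slow (one rib) and wide stop keys, with the comb in front of the plates. I'll triangulate the screws and key tops.

```bash
cat > h.py <<'E'
import numpy as np, cv2
from workcell import vision, telemetry
def ray(c,uv):
    f=240/np.tan(np.radians(c["fov_y"])/2)
    K=np.array([[f,0,c["cx"]],[0,f,c["cy"]],[0,0,1.]])
    p=cv2.undistortPoints(np.float64(uv).reshape(-1,1,2),K,np.float64(c["D"]))[:,0]
    P=np.array(c["pose"]); d=np.c_[p[:,0],-p[:,1],-np.ones(len(p))]@P[:3,:3].T
    return P[:3,3],d
def plane(c,uv,z):
    o,d=ray(c,uv); return o+d*((z-o[2])/d[:,2])[:,None]
def tri(c1,u1,c2,u2):
    o1,D1=ray(c1,u1);o2,D2=ray(c2,u2);out=[]
    for a,b in zip(D1,D2):
        s=np.linalg.lstsq(np.c_[a,-b],o2-o1,rcond=None)[0]
        p,q=o1+a*s[0],o2+b*s[1]; out.append([*(p+q)/2,np.linalg.norm(p-q)])
    return np.array(out)
E
python3 - <<'E'
from h import *
np.set_printoptions(precision=4,suppress=True)
A=np.array([(147,79),(287,174),(408,107),(310,190),(432,122),(470,298),(594,223),(391,150),(444,186),(509,228)],float)
B=np.array([(165,56),(207,187),(380,164),(214,208),(388,187),(264,364),(452,339),(309,192),(328,245),(350,303)],float)
A=(A+.5)/4-.5+[265,170]; B=(B+.5)/4-.5+[285,180]
a=vision.camera("scene");b=vision.camera("side")
print(tri(a,A,b,B))
z=np.r_[[.1545]*7,[.168]*3]
for i in range(10): print(plane(a,A[i:i+1],z[i])[0,:2],plane(b,B[i:i+1],z[i])[0,:2])
# fit: cabinet coords of screws (assume inset: unknown) -> use keys: line dir
P=np.array([(plane(a,A[i:i+1],z[i])[0,:2]+plane(b,B[i:i+1],z[i])[0,:2])/2 for i in range(10)])
# cabinet xy; rocker plate centre (-.024.. back = +x): (.024,+.058), speed (.024,-.058); inset d of screws
from scipy.optimize import least_squares
def model(p,dx=None):
    x,y,t,ix,iy=p; ax,ay=.046-ix,.056-iy
    k=[(-ax,.058+ay),(-ax,.058-ay),(ax,.058-ay),(-ax,-.058+ay),(ax,-.058+ay),(-ax,-.058-ay),(ax,-.058-ay)]
    Q=np.array(k)+[.024,0]
    R=np.array([[np.cos(t),-np.sin(t)],[np.sin(t),np.cos(t)]]); return Q@R.T+[x,y]
r=least_squares(lambda p:(model(p)-P[:7]).ravel(),[.5,.2,0,.006,.006])
print(r.x,np.abs(r.fun).max())
x,y,t=r.x[:3];R=np.array([[np.cos(t),-np.sin(t)],[np.sin(t),np.cos(t)]])
print("keys in cab",(P[7:]-[x,y])@R)
E
```

```text
[[ 0.4331  0.1438  0.1561  0.0015]
 [ 0.431   0.0445  0.1555  0.0018]
 [ 0.5112  0.0439  0.1551  0.0018]
 [ 0.4306  0.0293  0.1555  0.0013]
 [ 0.51    0.0271  0.1557  0.0022]
 [ 0.4285 -0.0705  0.1553  0.0017]
 [ 0.5078 -0.0736  0.1558  0.0016]
 [ 0.4704  0.0175  0.166   0.0006]
 [ 0.4699 -0.0161  0.1643  0.0001]
 [ 0.4684 -0.0559  0.1657  0.0018]]
[0.4353 0.1466] [0.4332 0.1446]
[0.4328 0.0466] [0.4309 0.0443]
[0.5128 0.0456] [0.5109 0.0433]
[0.4322 0.031 ] [0.4307 0.0295]
[0.5124 0.0296] [0.5099 0.0269]
[ 0.43  -0.069] [ 0.4283 -0.071 ]
[ 0.51   -0.0717] [ 0.5079 -0.0733]
[0.468  0.0153] [0.4699 0.0156]
[ 0.4662 -0.0192] [ 0.4687 -0.02  ]
[ 0.4652 -0.0587] [ 0.468 -0.057]
[ 0.4476  0.0375 -0.0232  0.0061  0.0059] 0.0005231379135394523
keys in cab [[ 0.0218 -0.0215]
 [ 0.0212 -0.0566]
 [ 0.0212 -0.0949]]
```

```bash
python3 -m inch '[[[0,0,0.0153],[-0.13,-0.005,0],1],[[0,0,0.0153],[-0.13,-0.005,0],1],[[0,0,0.0153],[-0.13,-0.005,0],1],[[0,0,0.0153],[-0.13,-0.005,0],1],[[0,0,0.0153],[-0.13,-0.005,0],1],[[0,0,0.0153],[-0.13,-0.002,0],1],[[0,0,0.0153],[-0.13,0,0],1],[[0,0,0.0153],[-0.13,0,0],1],[[0,0,0.0153],[-0.13,0.002,0],1],[[0,0,0.0153],[-0.13,0.004,0],1]]'
cat >> h.py <<'E'
from scipy.spatial.transform import Rotation as Ro
T0=np.array([[0,1,0],[1,0,0],[0,0,-1.]])  # tool x=world y, tool y=world x, z down
def goal(pos,yaw=-.0232):
    o=telemetry.get_obs(); R=Ro.from_quat(o["tool_rot"])
    G=Ro.from_euler('z',yaw)*Ro.from_matrix(T0)
    d=R.inv().apply(np.array(pos)-o["eef_pos"]); w=(R.inv()*G).as_rotvec()
    print("pos",o["eef_pos"].round(4),"shift/0.3",(d/.3).round(4),"turn/360",np.round(w/2/np.pi,4),"F",o["ft_force"].round(2),"w",round(o["grip_width"],4),"t",o["clock"])
E
python3 -c "
from h import *
goal([.493,.0945,.2])"
```

```text
clock: 1.03
eef_pos: [0.4519, 0.1574, 0.231]
tool_rot: [0.646, 0.763, 0.0, 0.0]
ft_force: [0.8, -0.6, -0.6]
grip_width: -0.0002
grasp_force: 0.0
pos [0.4519 0.1574 0.231 ] shift/0.3 [-0.2294  0.1008  0.1035] turn/360 [0.     0.     0.0299] F [ 0.8  -0.58 -0.56] w -0.0002 t 1.0333
```

```bash
python3 -m inch '[[[0,0,0],[-0.0765,0.0336,0],1],[[0,0,0],[-0.0765,0.0336,0],1],[[0,0,0],[-0.0765,0.0336,0],1],[[0,0,0.015],[0,0,0.05],1],[[0,0,0.015],[0,0,0.05],1],[[0,0,0],[0,0,0],1],[[0,0,0],[0,0,0],1],[[0,0,0],[0,0,0],1]]'
python3 - <<'E'
from h import *
goal([.493,.0945,.18])
for n in ("scene","side"):
    c=vision.camera(n)
    if n=="scene": i=c["img"][100:320,265:425]
    else: j=c["img"][100:320,285:425]
im=np.hstack([cv2.resize(k,(int(k.shape[1]*2.6),572),interpolation=cv2.INTER_CUBIC) for k in (i,j)])
cv2.imwrite("pics/above.png",im[:,:800,::-1])
E
```

```text
clock: 1.7
eef_pos: [0.4926, 0.0966, 0.2018]
tool_rot: [0.713, 0.701, 0.0, 0.0]
ft_force: [0.1, 0.1, 0.9]
grip_width: 0.0
grasp_force: 0.0
pos [0.4926 0.0966 0.2018] shift/0.3 [-0.0071  0.0016  0.0727] turn/360 [ 0.     -0.      0.0011] F [0.09 0.11 0.86] w 0.0 t 1.7
```

View pics/above.png

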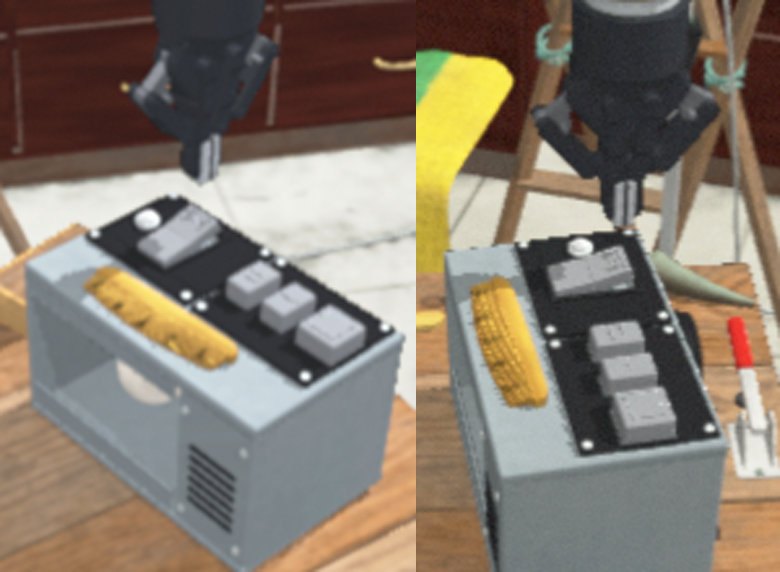

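The fingers hang closed over the rocker's far half at (205,180) and (625,225), clear of the keys and comb. Now I press down.

```bash
python3 -m inch '[[[0,0,0.001],[-0.007,0,0.07],1],[[0,0,0],[0,0,0.02],1],[[0,0,0],[0,0,0.02],1],[[0,0,0],[0,0,0.02],1],[[0,0,0],[0,0,0.006],1],[[0,0,0],[0,0,0],1],[[0,0,0],[0,0,0],1]]'
```

```text
clock: 2.38
eef_pos: [0.4933, 0.0946, 0.1624]
tool_rot: [0.716, 0.698, 0.001, 0.001]
ft_force: [-1.7, -0.3, 7.7]
grip_width: -0.0001
grasp_force: 3.7
```

```bash
python3 -m inch '[[[0,0,0],[0,0,-0.07],1],[[0,0,0],[0,0,-0.07],1],[[0,0,0],[-0.1246,-0.0238,0],1],[[0,0,0],[-0.1246,-0.0238,0],1],[[0,0,0],[-0.1246,-0.0238,0],1],[[0,0,0],[0,0,0],1],[[0,0,0],[0,0,0],1],[[0,0,0],[0,0,0],1]]'
python3 - <<'E'
from h import *
goal([.469,-.017,.18])
for n in ("scene","side"):
    c=vision.camera(n)
    if n=="scene": i=c["img"][100:320,265:425]
    else: j=c["img"][100:320,285:425]
im=np.hstack([cv2.resize(k,(int(k.shape[1]*2.6),572),interpolation=cv2.INTER_CUBIC) for k in (i,j)])
cv2.imwrite("pics/above2.png",im[:,:800,::-1])
E
```

```text
clock: 3.05
eef_pos: [0.4683, -0.0171, 0.2027]
tool_rot: [0.716, 0.698, 0.0, -0.0]
ft_force: [-0.3, -0.1, 0.3]
grip_width: 0.0005
grasp_force: 0.0
pos [ 0.4683 -0.0171  0.2027] shift/0.3 [0.0005 0.0024 0.0756] turn/360 [ 0.     -0.0001 -0.0004] F [-0.26 -0.12  0.3 ] w 0.0005 t 3.05
```

View pics/above2.png

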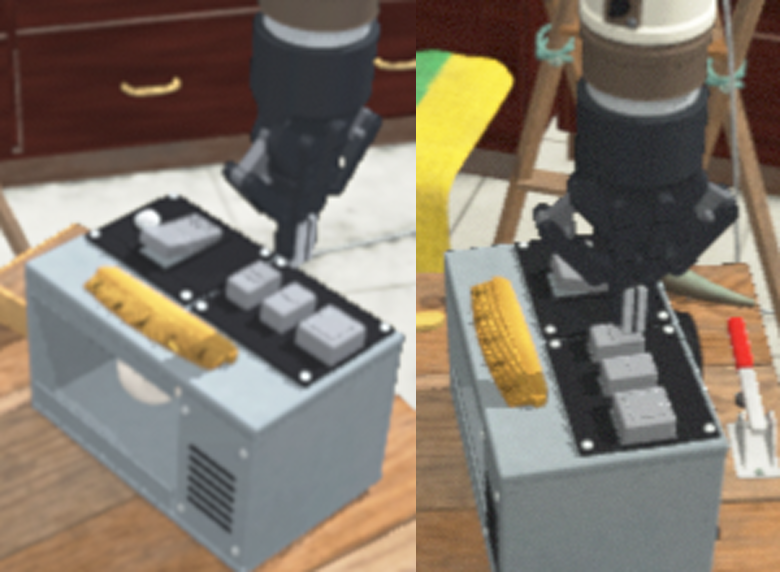

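The rocker is now tipped over: its near half is raised at (170,240) and its far half is down. Now the slow key.

```bash
python3 -m inch '[[[0,0,0],[0,0,0.08],1],[[0,0,0],[0,0,0.025],1],[[0,0,0],[0,0,0.025],1],[[0,0,0],[0,0,0.02],1],[[0,0,0],[0,0,0.005],1],[[0,0,0],[0,0,0],1],[[0,0,0],[0,0,0],1]]'
```

```text
clock: 3.73
eef_pos: [0.4676, -0.0161, 0.1587]
tool_rot: [0.715, 0.699, 0.001, -0.0]
ft_force: [-8.6, 2.7, 18.8]
grip_width: -0.0001
grasp_force: 9.3
```

```bash
python3 -m inch '[[[0,0,0],[0,0,-0.07],1],[[0,0,0],[0,0,-0.08],1],[[0,0,0],[0.1133,0,0],1],[[0,0,0],[0,0,0],1],[[0,0,0],[0,0,0],1],[[0,0,0],[0,0,0],1]]'
python3 - <<'E'
from h import *
goal([.4698,.017,.18])
for n in ("scene","side"):
    c=vision.camera(n)
    if n=="scene": i=c["img"][100:320,265:425]
    else: j=c["img"][100:320,285:425]
im=np.hstack([cv2.resize(k,(int(k.shape[1]*2.6),572),interpolation=cv2.INTER_CUBIC) for k in (i,j)])
cv2.imwrite("pics/above3.png",im[:,:800,::-1])
E
```

```text
clock: 4.23
eef_pos: [0.4688, 0.017, 0.2006]
tool_rot: [0.715, 0.699, -0.0, -0.0]
ft_force: [-0.5, -0.0, -0.3]
grip_width: 0.0001
grasp_force: 0.0
pos [0.4688 0.017  0.2006] shift/0.3 [0.0003 0.0033 0.0688] turn/360 [-0.0001  0.0001 -0.0001] F [-0.47 -0.   -0.27] w 0.0001 t 4.2333
```

View pics/above3.png

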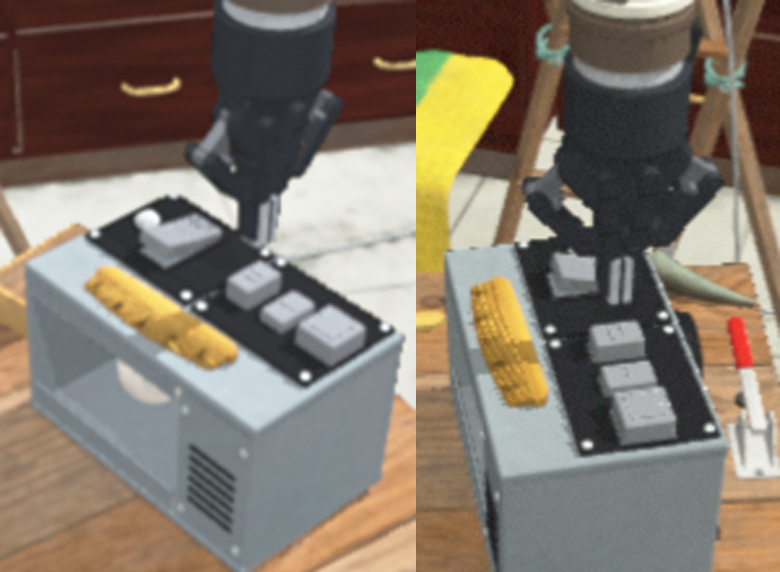

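The slow key at (288,312) and (627,378) is visibly lower, so it latched with the finger off it. The rocker is still on. Now the fast key: from 0.2006 down to about 0.156.

```bash
python3 -m inch '[[[0,0,0],[0,0.003,0.075],1],[[0,0,0],[0,0,0.025],1],[[0,0,0],[0,0,0.025],1],[[0,0,0],[0,0,0.02],1],[[0,0,0],[0,0,0.004],1],[[0,0,0],[0,0,0],1],[[0,0,0],[0,0,0],1]]' && python3 -m inch '[[[0,0,0],[0,0,-0.07],1],[[0,0,0],[0,0,-0.1],1],[[0,0,0],[0,0,-0.1],1],[[0,0,0],[0,0,-0.1],1],[[0,0,0],[0,0,0],1],[[0,0,0],[0,0,0],1],[[0,0,0],[0,0,0],1]]'
python3 - <<'E'
from h import *
for n in ("scene","side"):
    c=vision.camera(n)
    if n=="scene": i=c["img"][100:320,265:425]
    else: j=c["img"][100:320,285:425]
im=np.hstack([cv2.resize(k,(int(k.shape[1]*2.6),572),interpolation=cv2.INTER_CUBIC) for k in (i,j)])
cv2.imwrite("pics/above4.png",im[:,:800,::-1])
E
```

```text
clock: 4.92
eef_pos: [0.4691, 0.0161, 0.1587]
tool_rot: [0.716, 0.698, -0.0, 0.0]
ft_force: [-8.2, -0.9, 17.6]
grip_width: -0.0
grasp_force: 9.0
clock: 5.5
eef_pos: [0.4697, 0.0165, 0.2666]
tool_rot: [0.716, 0.698, -0.0, -0.0]
ft_force: [0.2, 0.1, 0.1]
grip_width: 0.0001
grasp_force: 0.0
```

View pics/above4.png

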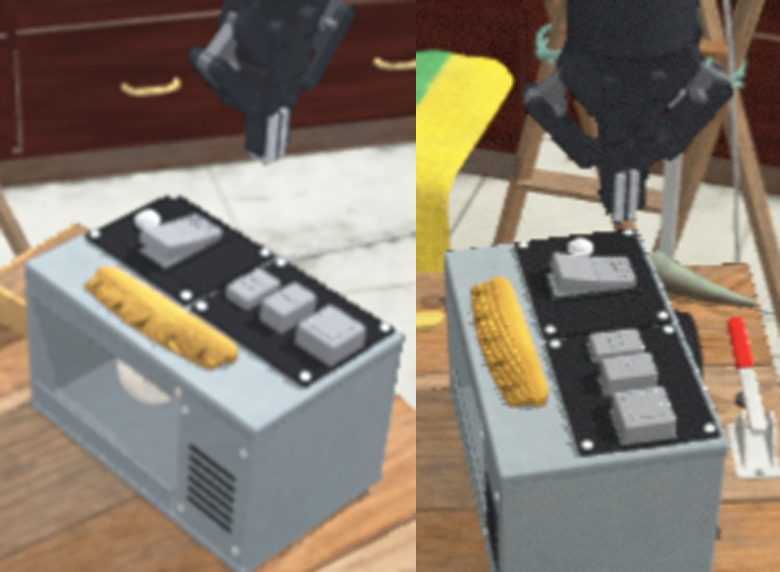

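The fast key at (253,288) is down, the slow key at (288,305) is back up, the stop key is untouched and the rocker is on. The comb has not moved and the arm is clear.

```bash
python3 -c "
from workcell import workorder
print(workorder.job_done())"
```

```text
the job is handed in; nothing more can be done
None
```

The job is handed in: the extraction rocker is on, the slow key latched and then released when the fast key latched, the stop key and the comb on the cabinet were left alone (the bench combs were never approached), and the arm was clear of everything at about 5.5 s on the clock; no verdict was shown.

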